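# Clamp a tile in the sprung tile clamp

## Robot

A 6-joint arm with a two-finger parallel gripper is mounted at the origin on a cart in front of the work surface, level with it; the furniture and walls round the work are solid. World frame = base frame: x ahead of the robot, y to its left, z up, the work surface at z = 0. Lengths are in mm, angles in rad, forces in N, time in s.
With the tool pointing down it reaches from about 350 to 1000 mm from the base axis. Payload 7.1 kg.
Tool frame: the origin (TCP) lies midway between the tips of the shut fingers; the grasp point (between the pads) lies 19 mm behind it; x points along the fingers, z is the direction in which the jaws open and shut, and the axes are right-handed (so a half turn about x gives the same grasp; the last joint's range is limited). The gripper opens to 85 mm and grips with 20 to 120 N. Pads are 22 mm wide; open, the fingers measure 114 mm over their backs; the gripper's body (76 mm by 85 mm) begins 54 mm behind the grasp point. The pads swing forward as they close: fully open they stand 13 mm farther back than shut.
Start: joints at [1.164, 0.423, 1.63, -0, 1.089, -0.019], TCP at [236.313, 578.585, 231.319] pointing down, gripper open.
Joint ranges: [-3, 3], [-0.9, 2.11], [0.09, 2.58], [-1.31, 4.45], [0.11, 2.69], [-2.54, 2.54]. Speed limits (rad/s): [2.39, 2.39, 3.01, 3.14, 3.14, 3.14].

## Interface

Orientations are given as [roll, pitch, yaw] about the fixed x, y, z axes, in that order (R = Rz(yaw) Ry(pitch) Rx(roll)).
In Python, from rig import ctrl gives the robot as it stands. The module is installed in compiled form; this text tells all that it offers.
- The arm moves only by the tool step_arm, never from a script. Its argument "plan" is a list of rows, each a list of 3 entries, a list of its own where there are three numbers: the shift along the tool's x, y, z in mm, then the turn, a rotation vector about the tool's x, y, z in rad, then the finger opening in mm, from 0 to 85.4. A call has 1 to 12 rows; each row shifts and turns the pose as measured when the row begins, along the tool's axes as they then stand; what a row does not reach is not made up. A row lasts 1/10 s, in which the tool goes at most 50 mm and 8.59 degrees, less where a joint would pass 70% of its speed; a pose out of reach is approached as far as the arm can. A call is refused whole if a number of a shift passes 50 or a number of a turn 0.15, either way. A call with a gripper value outside its range is refused whole. The fingers move at their own pace and stop on an object; "newtons" is the grip in N (left out, the last holds). Time passes only in rows, so rows that do not move let the fingers close. It gives the time, the measured TCP pose, the force and the opening at its end, in the units of the state.
- ctrl.get_state(): the state, without advancing time (a new reading comes with each control period).
- ctrl.camera(name): name is "scene" or "top"; returns the picture (400x640x3 uint8, red, green, blue); there is no depth.
- ctrl.camera_params(name): a dict with "vertical_fov" (degrees; the focal length in pixels is half the picture's height over the tangent of half this angle, whatever the lens; pixels are square), "cx", "cy" (the principal point, pixels), "D" ([k1, k2, p1, p2, k3] as OpenCV has them; the pictures are not rectified), "position" and "rotation" of the camera in the world. Camera axes: x right, y down, z forward; pixel columns grow to the right and rows downward; lengths in mm; the calibration is good to about 2 mm. A picture is of the moment at which its call begins. camera_params takes no time and is no camera call.
- ctrl.job_done(): hands the job in, once; it reports no verdict.
The state is a dict: "time": time; "joint_pos": joint angles; "dq": joint speeds; "joint_torque": joint torques, N m; "eef_pos": TCP position; "eef_rot": TCP orientation; "contact_force": force on the tool from outside, world axes, zero at the start; "ft_torque": the same for the moment, N m; "width": finger opening in mm.
Only numpy, scipy, OpenCV 4.12 (cv2) and the standard library are available. Lean on these libraries where they do the work, as an engineer would, in place of code of your own. Each camera call takes 0.05 s, during which the arm holds its last target.

## Task

Clamp the decorated tile in the sprung tile clamp by pushing and pressing with the fingertips, lifting nothing. First push the jaw back, away from the fence, by its upright steel thumb plate until it is past its stop pin, and let go, so that it comes back and stays latched at its middle position; then gently push the tile along the board, between the fence and the open jaw, up to the end stop. Last, press the red pad down and let it up again, so that the jaw springs shut and holds the tile flat against the fence, and leave the cup, stamp, needle tool and wooden rib where they are.

Things in the scene. Friction and masses are not known exactly. Their poses are not given: they have to be found in the camera images.
- tile_clamp: Clamp on a plywood board screwed to the table, 15 mm thick (top 15 mm above table). Origin at table height. x points from the open end, where the tile goes in, to the end stop; y from the jaw to the fence; z up. Board: x -125 to 95, y -150 to 120 mm. Jaw, slide housing and lever lie along x = 35 mm. The free corner (x < -10, y < 0) carries stamp and rib.
- seat (a point): Where the tile's centre belongs when it is fully in, at (35, 55, 21) mm on the clamp, axes as the clamp's. Measured from here: inner face of the wooden fence at y = +40 mm (216 mm long, 22 mm high above the board); face of the wooden end stop at x = +40 mm (22 mm high); gripping face of the jaw (50 mm wide) at y = -24 mm when home, -54 mm when latched: only then does the tile fit in.
- thumb_plate (a point): Middle of the push face of the jaw's upright steel thumb plate, 55 mm above the table. The face looks to the fence (+y) and is 46 mm wide; it is free from 39 to 72 mm above the table, with a rolled top edge 1 to 2 mm proud. The jaw block below (top 39 mm above table) reaches 19 mm further to +y. Push it toward -y. Axes as the clamp's.
- jaw (a joint): Slide of the jaw, m: 0 = home (spring-shut), grows as it is pushed to -y, 0.060 = end. It resists with 5 to 13 N (some 4 N more while the tooth lifts the stop pin, 0.017 to 0.029), plus 5 N per 0.1 m/s. Pushed beyond 0.033 and let go, it comes back to 0.030 and stays latched on the pin, its middle position; let go before 0.029 it runs home. Shut on the tile it reads 0.016.
- red_pad (a point): Centre of the top of the red thumb pad, 30 (x) x 24 (y) mm, 49 mm above the table, on the rear end of the rocking stop lever behind the slide housing. Pressing it straight down 4 to 8 mm (3 to 8 N; 14 mm at most) lifts the stop pin and the latched jaw springs to the fence; the pad rises again by itself. Axes as the clamp's when up.
- stop_lever (a joint): Tilt of the rocking stop lever, rad: 0 = stop pin down (pad up), 0.40 = pad fully down; a latched jaw is freed at about 0.10 to 0.17.
- tile_mid (a point): Centre, half-way up, of the loose bisque tile, 80 x 80 x 12 mm, 0.1 to 0.2 kg, salmon with a dark blue flower and ring on top (top 27 mm above table on the board). Its x, y axes run along its sides. It starts flat on the open end of the board beside the fence, 90 to 115 mm short of the seat along x, up to 10 mm off it in y, turned up to 5 degrees.
- glaze_cup: White cup of glaze, 59 mm wide, 58 mm high, standing on the table off the lever end of the clamp; origin at the centre of its underside. Leave alone.
- stamp: Pale wooden hand stamp, 26 x 26 x 52 mm, standing on the board's free corner, origin at the centre of its underside. Leave alone.
- wood_rib: Brown kidney-shaped wooden rib, 48 x 96 x 8 mm, lying on the board's free corner, origin at the centre of its underside. Leave alone.
- needle: Needle tool with wooden grip, 9 x 152 x 9 mm, lying on the table beyond the fence; origin at the middle of its underside. Leave alone.
Not all that is in view belongs to the job. What is shaped like the part that bears tile_mid but yellow is not meant.

How it is judged (in metres and radians):
On the way, in this order (a step that is already met when the one before it is completed fails the run):
1. the jaw, let go, rests latched on the stop pin at its middle position (value of joint jaw between 0.027 and 0.0325 m and value of joint stop_lever below 0.05 rad and contact force between each of the arm, the fingers and jaw below 0.3 N), for 0.3 s.
2. the tile lies in the open clamp, up to the end stop, with the jaw still latched (x of tile_mid in the frame of seat above -0.006 m and z of tile_mid in the frame of seat below 0.004 m and value of joint jaw between 0.027 and 0.0325 m), for 0.2 s.
At the end, for the whole second after the job is handed in: The jaw has sprung shut on the tile (jaw joint 12.5 to 19.5 mm, over 3 N), the stop lever is back up (under 0.08 rad), and the tile lies flat, at rest, square to the fence within 0.06 rad, within 3 mm of its seat in y and z and at most 6 mm short of the end stop (value of joint jaw between 0.0125 and 0.0195 m and value of joint stop_lever below 0.08 rad and contact force between jaw and tile above 3 N and x of tile_mid in the frame of seat between -0.006 and 0.003 m and y of tile_mid in the frame of seat between -0.003 and 0.003 m and z of tile_mid in the frame of seat between -0.003 and 0.003 m and angle between the x axis of tile_mid and the x axis of seat, either way round below 0.06 rad and angle between tile_mid's own z axis and vertical below 0.06 rad and linear speed of tile below 0.01 m/s); the robot touches nothing.
It fails at once if the tile is lifted or tipped off the board (z of tile_mid in the frame of seat above 0.01 m or z of tile_mid in the frame of seat below -0.008 m or angle between tile_mid's own z axis and vertical above 0.25 rad).
It fails at once if the cup, stamp, rib or needle tool is moved more than 20 mm, or the cup or stamp is tipped (distance of any of glaze_cup, stamp, wood_rib, needle from where it was at the start of the episode above 0.02 m or angle between any of glaze_cup, stamp's own z axis and vertical above 0.3 rad).
It fails at once if the tile or the jaw is squeezed or pushed hard by the fingers (over 40 N) (contact force between the fingers and tile above 40 N or contact force between the fingers and jaw above 40 N).
It also fails if it takes over 58 s, if anything falls off the work surface, if the arm or the gripper's body presses on something with over 40 N, if the wrist force passes 120 N, or if a joint passes its speed limit or range.

## Working session

There is one attempt and no reset: what is moved stays moved. The work goes in short steps, Python scripts to look and compute and a tool call to move; the robot and the scene stay as the last step left them, time stands still between calls to the robot, and variables do not carry over. Pictures are saved under pics/ and viewed, and the job is handed in when it is done.

Besides the shell and the picture viewer there is one more tool, called after "Call:" by a JSON object that holds its "name" and its "arguments", one argument or row to a line. step_arm: Moves the arm, as the interface text tells. Its arguments: {"type":"object","properties":{"plan":{"type":"array"},"newtons":{"type":"number"}},"required":["plan"]}

```bash
mkdir -p pics
python3 - <<'E'
from rig import ctrl
import cv2
print(ctrl.get_state())
for n in("scene","top"):
    im=ctrl.camera(n); cv2.imwrite(f"pics/{n}0.png",im[:,:,::-1]); print(n,ctrl.camera_params(n))
E
```

```text
{'time': 0.0, 'joint_pos': array([ 1.16399157e+00,  4.23880402e-01,  1.63073430e+00,  5.46353384e-05,
        1.08859054e+00, -1.90412374e-02]), 'dq': array([-0.00060599,  0.00133929,  0.00012265, -0.00139423, -0.00040233,
       -0.00057531]), 'joint_torque': array([ 1.76327112e-04, -5.57387388e+01, -2.81749409e+01,  3.26297675e-05,
        7.35668902e-03, -1.49388700e-05]), 'eef_pos': array([236.08421285, 578.07750043, 230.50359035]), 'eef_rot': array([ 3.09256844,  1.56918302, -2.00760944]), 'contact_force': array([ 0.72162334,  0.68617178, -0.09239924]), 'ft_torque': array([-0.0304212 ,  0.02907749,  0.03900955]), 'width': 85.01977540118006}
scene {'vertical_fov': 57.3621532774316, 'cx': 322.6796635544187, 'cy': 203.3511594179691, 'D': array([-0.05982427,  0.        ,  0.        ,  0.        ,  0.        ]), 'position': array([ 775.18925334, -463.87635842,  600.64967348]), 'rotation': array([-2.24591547,  0.01835988,  0.2264014 ])}
top {'vertical_fov': 42.83602397482939, 'cx': 323.04893534949576, 'cy': 198.51268750694499, 'D': array([-0.11695594,  0.        ,  0.        ,  0.        ,  0.        ]), 'position': array([ 400.85804277,  156.21880314, 1361.15756078]), 'rotation': array([-2.9698858 ,  0.0194638 , -1.57714828])}
```

View pics/scene0.png

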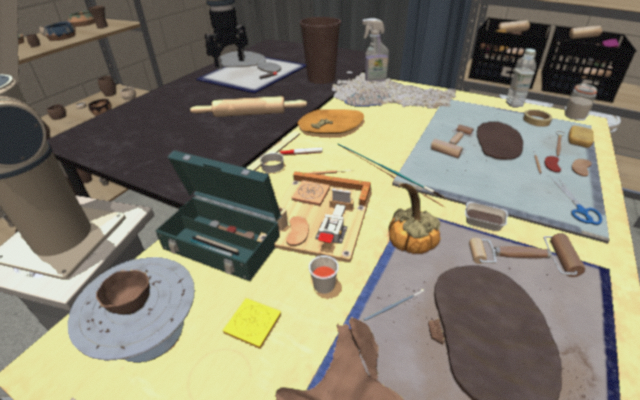

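View pics/top0.png

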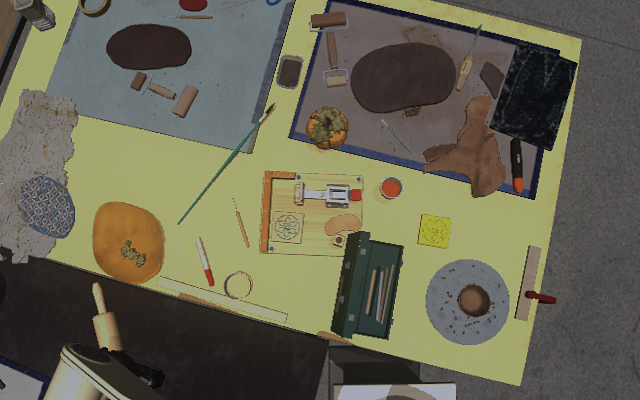

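The top view shows the clamp at about (312,213), with the toolbox next to its free corner and the tile at about (287,228). The scene view shows the clamp at about (322,215). Next I'll enlarge both.

```bash
cat > h.py <<'E'
import numpy as np, cv2
from scipy.spatial.transform import Rotation as R
import json,os
from rig import ctrl
P={n:ctrl.camera_params(n) for n in("scene","top")}
def K(n):
    f=200/np.tan(np.radians(P[n]["vertical_fov"]/2)); return np.array([[f,0,P[n]["cx"]],[0,f,P[n]["cy"]],[0,0,1]])
def Rm(n): return R.from_euler("xyz",P[n]["rotation"]).as_matrix()
def ray(n,uv):
    u=cv2.undistortPoints(np.array(uv,float).reshape(-1,1,2),K(n),P[n]["D"]).reshape(-1,2)
    d=np.c_[u,np.ones(len(u))]@Rm(n).T
    return P[n]["position"],d
def onz(n,uv,z):
    o,d=ray(n,uv); return o+d*((z-o[2])/d[:,2])[:,None]
def proj(n,X):
    r=Rm(n).T; t=-r@P[n]["position"]
    return cv2.projectPoints(np.array(X,float).reshape(-1,1,3),cv2.Rodrigues(r)[0],t,K(n),P[n]["D"])[0].reshape(-1,2)
def tri(uvs,uvt):
    o1,d1=ray("scene",[uvs]);o2,d2=ray("top",[uvt]);d1=d1[0]/np.linalg.norm(d1);d2=d2[0]/np.linalg.norm(d2)
    a=np.linalg.lstsq(np.c_[d1,-d2],o2-o1,rcond=None)[0]
    p,q=o1+a[0]*d1,o2+a[1]*d2
    return (p+q)/2,np.linalg.norm(p-q)
def crop(src,dst,x0,y0,x1,y1,s):
    im=cv2.imread(src)[y0:y1,x0:x1]; cv2.imwrite(dst,cv2.resize(im,None,fx=s,fy=s,interpolation=cv2.INTER_CUBIC))
E
python3 - <<'E'
from h import *
crop("pics/scene0.png","pics/scene0c.png",260,150,390,270,6)
crop("pics/top0.png","pics/top0c.png",250,155,410,265,5)
print(onz("top",[[312,213]],15),onz("scene",[[322,215]],15))
E
```

```text
[[595.55829322 210.67764535  15.        ]] [[609.15607341 201.53473175  15.        ]]
```

View pics/scene0c.png

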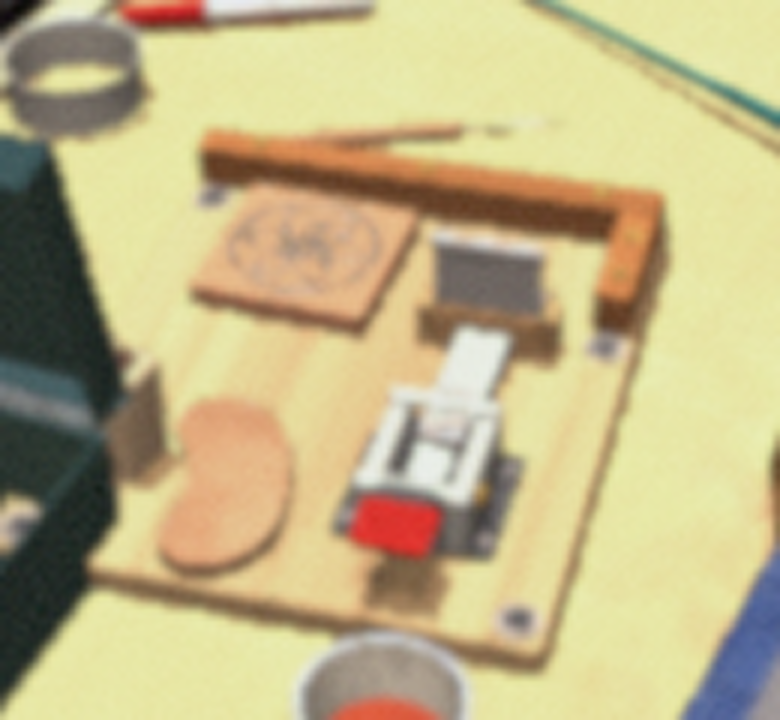

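View pics/top0c.png

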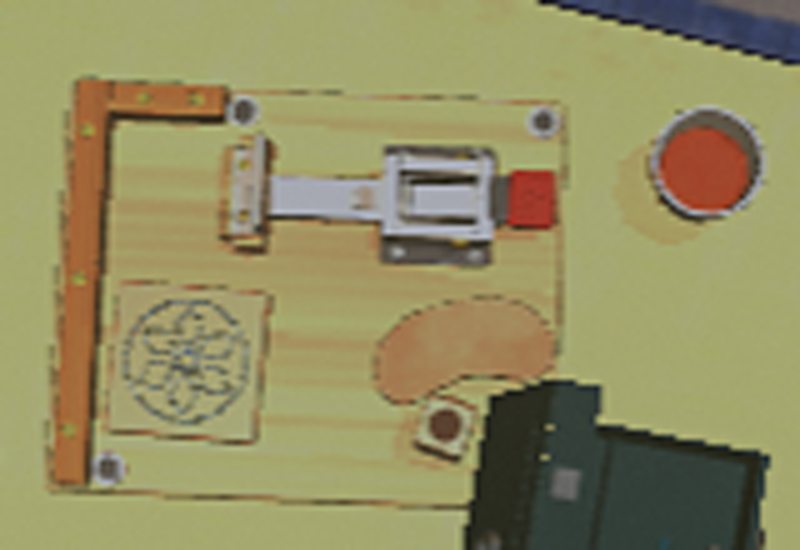

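The crops show these features:

| View | Feature | Crop pixels |
|---|---|---|
| Top | fence | x≈80 |
| Top | end stop | y≈100 |
| Top | thumb plate | (258,190) |
| Top | red pad | (532,199) |
| Top | tile | (188,360) |
| Scene | plate | (490,270) |
| Scene | pad | (397,525) |

I'll measure the clamp frame from the board corners and edges.

Run:
```python
from h import *
f=lambda p:np.array(p)/5+[250,155]-0.4
g=lambda p:np.array(p)/6+[260,150]-0.4
top=lambda p,z:onz("top",[f(p)],z)[0]
sc=lambda p,z:onz("scene",[g(p)],z)[0]
for nm,p in dict(TR=(565,102),BL=(50,490),re2=(557,380),be2=(370,507)).items(): print(nm,top(p,15).round(1))
for nm,p in dict(S_stampcorner=(92,570),S_right=(545,665)).items(): print(nm,sc(p,15).round(1))
# two view
for nm,a,b in [("pad",(397,525),(532,199)),("tile",(303,250),(188,362)),("plate top mid",(488,240),(262,188)),("board corner(95,-150)",(545,660),(565,102)),("stop corner",(663,196),(82,80))]:
    X,e=tri(g(a),f(b)); print(nm,X.round(1),e.round(2))
```

```text
TR [697.9  73.7  15. ]
BL [490.9 349.8  15. ]
re2 [547.2  80.9  15. ]
be2 [480.9 180.5  15. ]
S_stampcorner [528.3  79.6  15. ]
S_right [702.8  67.8  15. ]
pad [641.   94.7  46.2] 3.89
tile [558.5 276.4  25.2] 2.64
plate top mid [645.4 235.3  72.7] 8.13
board corner(95,-150) [700.4  73.9  10.1] 2.97
stop corner [709.1 332.9  36.3] 2.13
```

The clamp's axes are nearly the world's, with a yaw of about −3°. The two views disagree by a few mm, so I'll take larger crops to pick sharper points.

Run:
```python
from h import *
crop("pics/top0.png","pics/t1.png",258,165,318,205,13)
crop("pics/top0.png","pics/t2.png",258,205,318,258,11)
crop("pics/top0.png","pics/t3.png",312,165,372,205,13)
crop("pics/scene0.png","pics/s1.png",325,170,375,212,14)
crop("pics/scene0.png","pics/s2.png",310,205,365,265,10)
crop("pics/scene0.png","pics/s3.png",270,165,335,210,12)
```

```text
(no output)
```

View pics/t1.png

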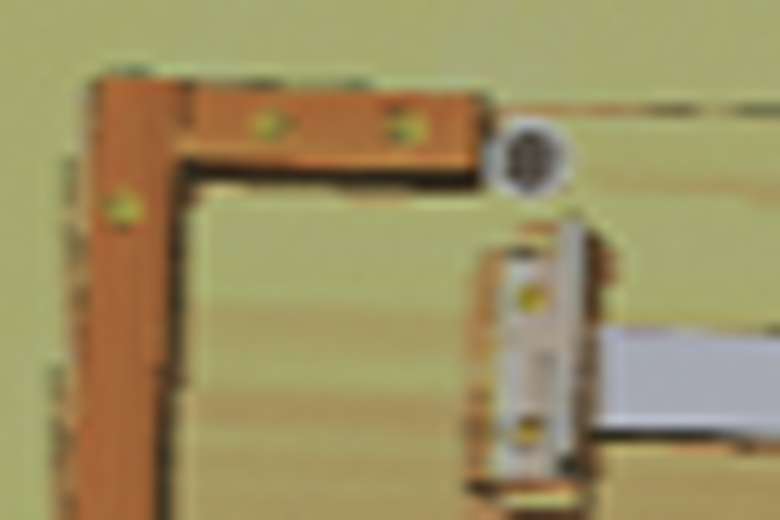

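View pics/t2.png

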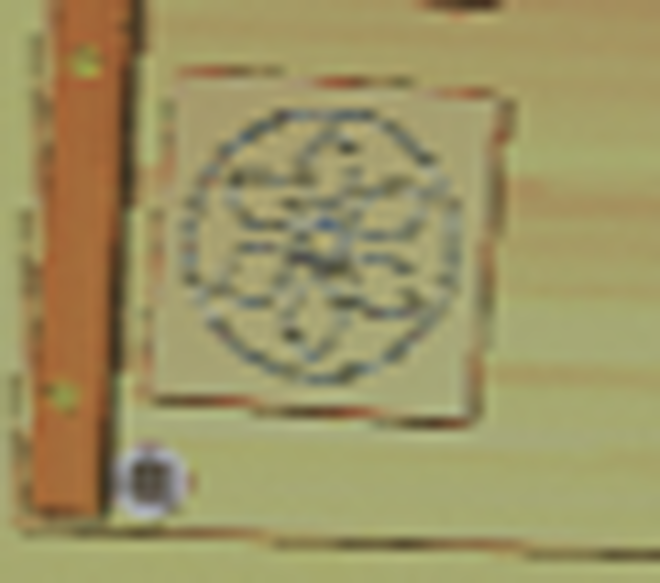

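View pics/t3.png

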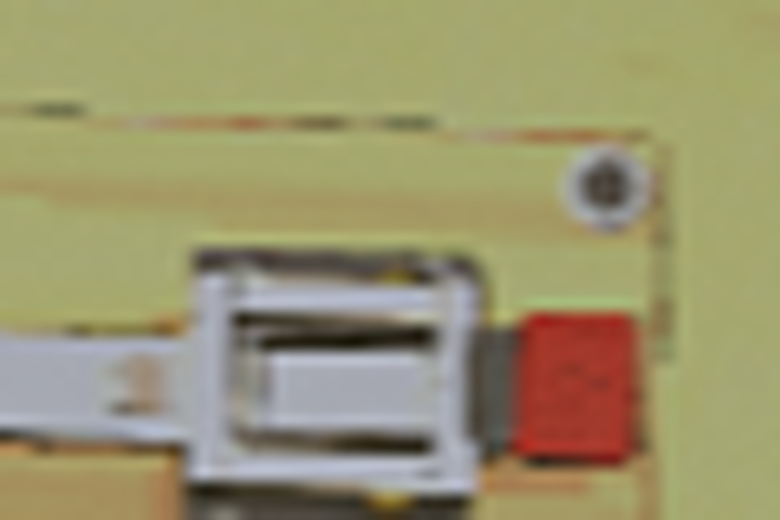

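View pics/s1.png

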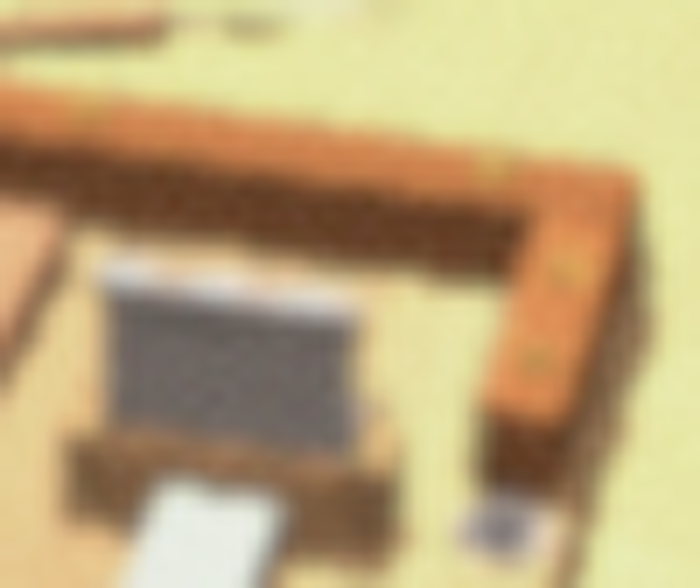

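View pics/s2.png

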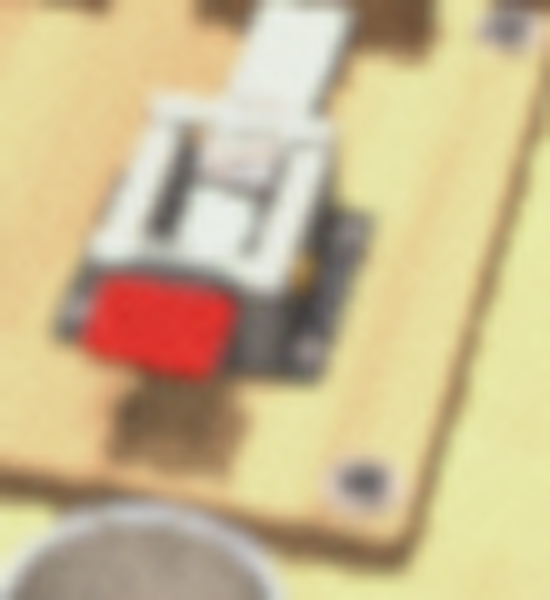

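View pics/s3.png

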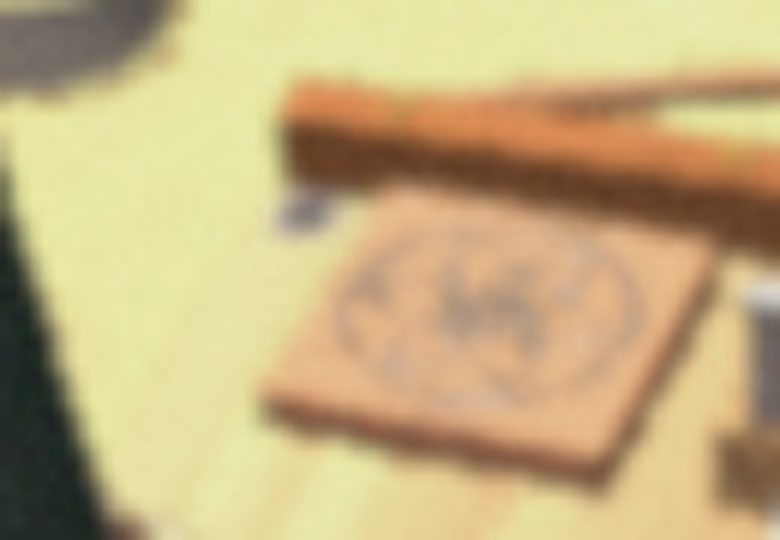

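Sharp points are visible in both views: the inner fence/stop corner, the board corners, the plate's top edge, the pad and the tile corners. I'll fit the clamp's x, y and yaw to these known points and check the residuals per view.

```bash
cat > fit.py <<'E'
from h import *
from scipy.optimize import least_squares
c=lambda p,s,o:(np.array(p,float)+.5)/s-.5+o
t1=lambda *p:c(p,13,[258,165]); t2=lambda *p:c(p,11,[258,205]); t3=lambda *p:c(p,13,[312,165])
s1=lambda *p:c(p,14,[325,170]); s2=lambda *p:c(p,10,[310,205]); s3=lambda *p:c(p,12,[270,165])
obs=[("top",t1(182,160),(75,95,37)),("top",t3(658,135),(95,-150,15)),("top",t2(18,527),(-125,120,15)),
("top",t2(105,510),(None,95,37)),("top",t2(132,40),(None,95,37)),("top",t1(600,112),(95,None,15)),
("top",t3(577,388),(35,None,49)),
("scene",s1(525,212),(75,95,37)),("scene",s2(405,542),(95,-150,15)),("scene",s2(160,325),(35,None,49)),("scene",s3(286,130),(None,95,37)),("scene",s1(225,288),(35,None,72)),("top",t1(572,347),(35,None,72))]
def loc(q,n,uv,z):
    X=onz(n,[uv],z)[0]; a=q[2]; d=X[:2]-q[:2]
    return np.array([np.cos(a)*d[0]+np.sin(a)*d[1],-np.sin(a)*d[0]+np.cos(a)*d[1]])
def res(q,names,v=False):
    r=[]
    for n,uv,k in obs:
        if n not in names: continue
        l=loc(q,n,uv,k[2])
        for i in(0,1):
            if k[i] is not None: r.append(l[i]-k[i])
        if v: print(n,k,l.round(1))
    return np.array(r)
def fit(names):
    return least_squares(res,[595,205,-.05],args=(names,),x_scale=[1,1,.01]).x
if __name__=="__main__":
    for nm in(("top",),("scene",),("top","scene")):
        q=fit(nm);print(nm,q.round(3));res(q,("top","scene"),True)
    q=fit(("top","scene"))
    for a,b,nm in((s3(390,190),t2(178,72),"t1"),(s3(718,238),t2(178,72),"x")): pass
    T=[onz("top",[p],27)[0] for p in(t2(178,72),t2(500,95),t2(475,425),t2(148,402))]
    S=[onz("scene",[p],27)[0] for p in(s3(718,238),s3(597,465),s3(262,388),s3(390,190))]
    for n,Z in(("top",T),("scene",S)):
        Z=np.array(Z);print(n,Z.round(1).tolist(),Z.mean(0).round(1),[round(float(np.linalg.norm(Z[i]-Z[i-1])),1) for i in range(4)])
    print([ (tri(s,t)[0].round(1),tri(s,t)[1].round(1)) for s,t in((s3(718,238),t2(178,72)),(s3(597,465),t2(500,95)),(s3(262,388),t2(475,425)),(s2(160,325),t3(577,388)),(s1(225,288),t1(572,347)),(s1(525,212),t1(182,160)))])
E
python3 fit.py
```

```text
('top',) [ 6.09975e+02  2.26755e+02 -4.50000e-02]
top (75, 95, 37) [76.5 94.2]
top (95, -150, 15) [  94.8 -147.8]
top (-125, 120, 15) [-124.1  118.7]
top (None, 95, 37) [-120.6   95. ]
top (None, 95, 37) [-8.  94.8]
top (95, None, 15) [94.3 10.4]
top (35, None, 49) [  34.6 -131. ]
scene (75, 95, 37) [76.7 94.2]
scene (95, -150, 15) [  97.9 -150.1]
scene (35, None, 49) [  38.9 -132.3]
scene (None, 95, 37) [-113.2   91.4]
scene (35, None, 72) [38.1 11.2]
top (35, None, 72) [33.8  9.9]
('scene',) [ 6.12370e+02  2.24982e+02 -3.50000e-02]
top (75, 95, 37) [75.  95.1]
top (95, -150, 15) [  90.9 -147. ]
top (-125, 120, 15) [-125.4  121.6]
top (None, 95, 37) [-122.1   97.9]
top (None, 95, 37) [-9.5 96.5]
top (95, None, 15) [92.  11.1]
top (35, None, 49) [  30.9 -129.7]
scene (75, 95, 37) [75.2 95.1]
scene (95, -150, 15) [  94.  -149.3]
scene (35, None, 49) [  35.1 -131. ]
scene (None, 95, 37) [-114.8   94.2]
scene (35, None, 72) [35.7 12.5]
top (35, None, 72) [31.4 11.3]
('top', 'scene') [ 6.11007e+02  2.26167e+02 -4.00000e-02]
top (75, 95, 37) [75.9 94.4]
top (95, -150, 15) [  93.1 -147.6]

[... 246 characters left out ...]
 None, 49) [  37.2 -131.9]
scene (None, 95, 37) [-113.8   92.5]
scene (35, None, 72) [37.  11.6]
top (35, None, 72) [32.8 10.3]
top [[599.8, 311.8, 27.0], [593.6, 234.0, 27.0], [514.1, 240.0, 27.0], [520.2, 318.3, 27.0]] [556.9 276.   27. ] [79.9, 78.0, 79.6, 78.5]
scene [[603.4, 315.1, 27.0], [595.7, 230.6, 27.0], [519.1, 241.8, 27.0], [526.3, 318.5, 27.0]] [561.1 276.5  27. ] [77.2, 84.9, 77.4, 77.1]
[(array([601.8, 312.5,  28. ]), np.float64(4.4)), (array([594.3, 234.3,  23.8]), np.float64(0.7)), (array([516.6, 241.1,  26.4]), np.float64(5.2)), (array([640.8,  94.8,  46.3]), np.float64(3.3)), (array([646.4, 235.9,  71.3]), np.float64(4.3)), (array([690.7, 317.5,  36.9]), np.float64(0.1))]
```

The fit holds to 2–3 mm: clamp origin about (611, 226), yaw about −0.042. The tile centre is about (559, 276), 90 mm short of the seat, with 80 mm sides and its top about 26 mm up, all as expected. Next: the tool's axes, nearby obstacles and the targets in tool coordinates.

```bash
cat >> h.py <<'E'
Q=(611.0,226.0,-0.042)
def W(x,y,z):
    c,s=np.cos(Q[2]),np.sin(Q[2]); return np.array([Q[0]+c*x-s*y,Q[1]+s*x+c*y,z])
def L(p):
    c,s=np.cos(Q[2]),np.sin(Q[2]); d=np.array(p)[:2]-Q[:2]; return np.array([c*d[0]+s*d[1],-s*d[0]+c*d[1],p[2]])
def tool():
    s=ctrl.get_state(); return np.array(s["eef_pos"]),R.from_euler("xyz",s["eef_rot"]).as_matrix(),s
def goal(xyz,zdir=None):
    # report shift in tool axes to clamp point xyz and rotation vector to make tool x down & z along clamp angle zdir
    p,r,s=tool(); print("t",s["time"],"clamp pos",L(p).round(1),"F",s["contact_force"].round(1),"w",round(s["width"],1))
    print("axes in clamp: ",np.c_[r.T@[1,0,0],r.T@[0,1,0]].round(2).tolist())
    if zdir is not None:
        a=zdir+Q[2]; z=np.array([np.cos(a),np.sin(a),0]);x=np.array([0,0,-1.]);T=np.c_[x,np.cross(z,x),z]
        print("rotvec tool",R.from_matrix(r.T@T).as_rotvec().round(3))
    print("shift tool",(r.T@(W(*xyz)-p)).round(1),"joints",s["joint_pos"].round(2))
E
python3 - <<'E'
from h import *
p,r,s=tool(); print(r.round(2))
for z in(0,np.pi/2,-np.pi/2,np.pi): print(z); goal((35,45,150),z)
f=lambda p:np.array(p)/5+[250,155]-0.4
g=lambda p:np.array(p)/6+[260,150]-0.4
print("cup",L(onz("top",[f((707,165))],58)[0]))
print("lid", [ (L(X[0]),X[1]) for X in (tri(g((40,140)),f((600,385))),tri(g((40,140)),f((545,382))))])
print("needle",L(onz("top",[[242,222]],5)[0]))
# finger tip of lid in scene full picture
for a in [(275,181),(172,152),(277,240)]:
  for b in [(369,233),(360,232),(345,334),(332,335)]:
    X,e=tri(a,b); print(a,b,X.round(0),e.round(1))
E
python3 -c "
from h import *
crop('pics/scene0.png','pics/s4.png',155,140,295,280,4)
crop('pics/top0.png','pics/t4.png',320,220,420,345,4)"
```

```text
[[-0.   -0.93  0.38]
 [-0.    0.38  0.93]
 [-1.    0.   -0.  ]]
0
t 0.1 clamp pos [-389.3  336.1  230.6] F [-0.5 -0.   0.2] w 85.7
axes in clamp:  [[-0.0, -0.0], [-0.93, 0.38], [0.38, 0.93]]
rotvec tool [ 1.225e+00 -1.000e-03  1.000e-03]
shift tool [  80.8 -497.9 -129.9] joints [ 1.16  0.42  1.63  0.    1.09 -0.02]
1.5707963267948966
t 0.1 clamp pos [-389.3  336.1  230.6] F [-0.5 -0.   0.2] w 85.7
axes in clamp:  [[-0.0, -0.0], [-0.93, 0.38], [0.38, 0.93]]
rotvec tool [-0.346 -0.001 -0.   ]
shift tool [  80.8 -497.9 -129.9] joints [ 1.16  0.42  1.63  0.    1.09 -0.02]
-1.5707963267948966
t 0.1 clamp pos [-389.3  336.1  230.6] F [-0.5 -0.   0.2] w 85.7
axes in clamp:  [[-0.0, -0.0], [-0.93, 0.38], [0.38, 0.93]]
rotvec tool [ 2.796e+00 -0.000e+00  2.000e-03]
shift tool [  80.8 -497.9 -129.9] joints [ 1.16  0.42  1.63  0.    1.09 -0.02]
3.141592653589793
t 0.1 clamp pos [-389.3  336.1  230.6] F [-0.5 -0.   0.2] w 85.7
axes in clamp:  [[-0.0, -0.0], [-0.93, 0.38], [0.38, 0.93]]
rotvec tool [-1.917e+00 -1.000e-03 -1.000e-03]
shift tool [  80.8 -497.9 -129.9] joints [ 1.16  0.42  1.63  0.    1.09 -0.02]
cup [  52.47313536 -220.91968446   58.        ]
lid [(array([ -76.61201991, -154.6601335 ,  211.3797024 ]), np.float64(10.125407037128298)), (array([ -80.19701424, -133.38581802,  198.42955217]), np.float64(2.5356166388484063))]
needle [-44.16401833 172.34140714   5.        ]
(275, 181) (369, 233) [534.  78. 190.] 25.7
(275, 181) (360, 232) [533.  96. 178.] 14.5
(275, 181) (345, 334) [393. 165. 112.] 220.7
(275, 181) (332, 335) [384. 195.  89.] 212.5
(172, 152) (369, 233) [458.  36. 296.] 138.2
(172, 152) (360, 232) [456.  49. 292.] 152.1
(172, 152) (345, 334) [295. 130. 201.] 2.9
(172, 152) (332, 335) [285. 154. 187.] 18.6
(277, 240) (369, 233) [539.  63.  47.] 4.8
(277, 240) (360, 232) [538.  82.  30.] 8.4
(277, 240) (345, 334) [377. 161. -81.] 224.7
(277, 240) (332, 335) [ 367.  196. -118.] 215.4
```

View pics/s4.png

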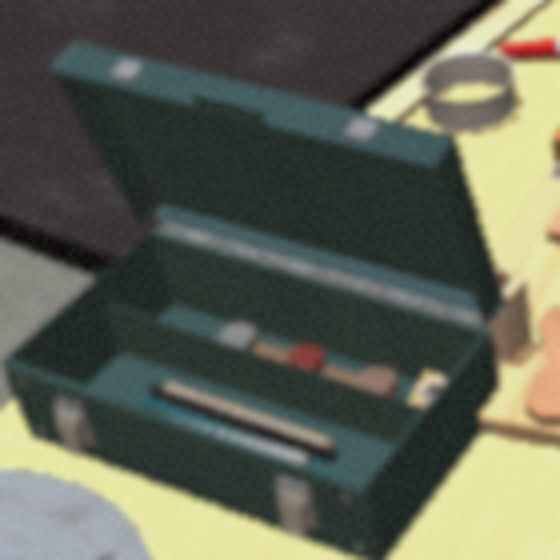

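View pics/t4.png

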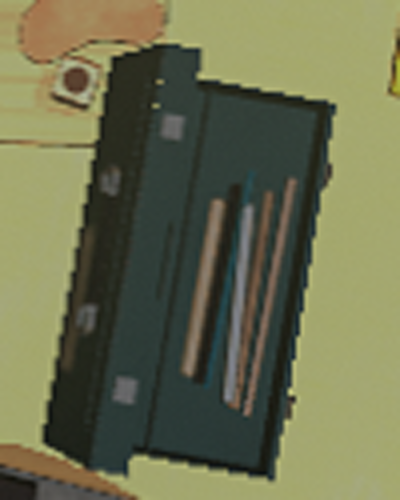

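The toolbox lid stands up to about 190 mm high near clamp (−80, −140) and is clear of the planned paths. The cup is at clamp (52, −221). I'll shut the fingers, turn tool z to the clamp's +y and travel over at z≈230.

Call:
{"name": "step_arm", "arguments": {
  "plan": [
    [[0, 0, 0], [-0.115, 0, 0], 0],
    [[0, 0, 0], [-0.115, 0, 0], 0],
    [[0, 0, 0], [-0.116, 0, 0], 0],
    [[0, -40, -27], [0, 0, 0], 0],
    [[0, -40, -27], [0, 0, 0], 0],
    [[0, -40, -27], [0, 0, 0], 0],
    [[0, -40, -27], [0, 0, 0], 0],
    [[0, -40, -27], [0, 0, 0], 0],
    [[0, -40, -27], [0, 0, 0], 0],
    [[0, -40, -27], [0, 0, 0], 0],
    [[0, -40, -27], [0, 0, 0], 0],
    [[0, -40, -27], [0, 0, 0], 0]
  ]
}}

```text
time: 1.3
eef_pos: [595.4, 319.8, 225.5]
eef_rot: [2.337, 1.562, -2.391]
contact_force: [0.4, 0.4, 1.1]
width: -0.4
```

```bash
python3 -c "
from h import *
goal((35,45,110),np.pi/2)"
```

```text
t 1.3 clamp pos [-19.5  93.1 225.5] F [0.4 0.4 1.1] w -0.4
axes in clamp:  [[-0.01, -0.01], [-1.0, 0.02], [0.02, 1.0]]
rotvec tool [ 0.026 -0.006 -0.006]
shift tool [115.5 -54.  -48.8] joints [ 0.48  0.51  1.51 -0.    1.14 -1.08]
```

Call:
{"name": "step_arm", "arguments": {
  "plan": [
    [[0, -28, -24], [0.026, -0.006, -0.006], 0],
    [[30, -26, -20], [0, 0, 0], 0],
    [[30, 0, 0], [0, 0, 0], 0],
    [[30, 0, 0], [0, 0, 0], 0],
    [[25, 0, 0], [0, 0, 0], 0],
    [[0, 0, 0], [0, 0, 0], 0]
  ]
}}

```text
time: 1.9
eef_pos: [656.7, 264.6, 105.1]
eef_rot: [-2.06, 1.569, -0.542]
contact_force: [-1.4, -0.2, -0.1]
width: 0.2
```

```bash
python3 -c "
from h import *
goal((35,30,52),np.pi/2)
for n in('scene','top'): cv2.imwrite(f'pics/{n}1.png',ctrl.camera(n)[:,:,::-1])
crop('pics/scene1.png','pics/s5.png',270,130,400,250,6)
crop('pics/top1.png','pics/t5.png',255,155,375,245,6)
"
```

```text
t 1.9 clamp pos [ 44.   40.5 105.1] F [-1.4 -0.2 -0.1] w 0.2
axes in clamp:  [[0.0, -0.0], [-1.0, 0.05], [0.05, 1.0]]
rotvec tool [-0.01  -0.001  0.001]
shift tool [ 53.1   9.  -10.6] joints [ 0.37  0.68  1.5  -0.    0.96 -1.15]
```

View pics/s5.png

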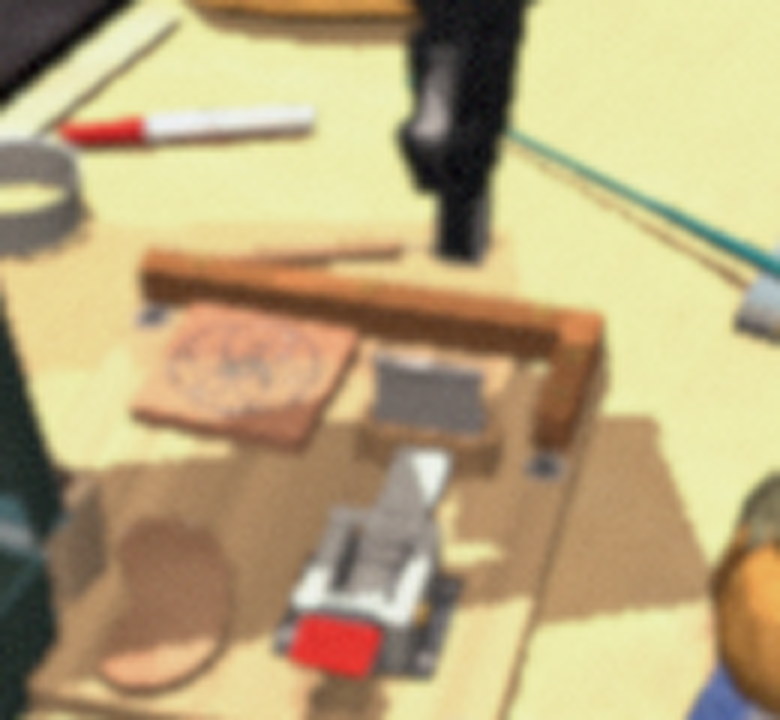

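View pics/t5.png

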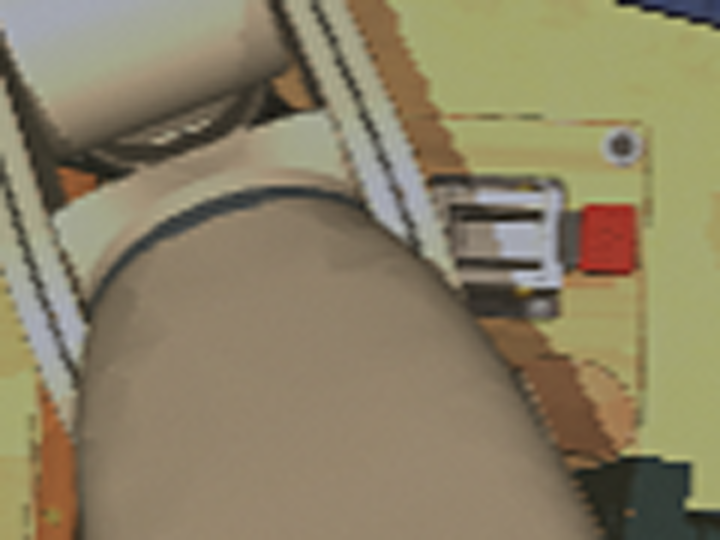

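The scene view shows the fingertips at crop (463,258), above and in front of the plate at (428,390). The arm hides the plate in the top view. I'll go down in front of the plate and then push with small steps.

Call:
{"name": "step_arm", "arguments": {
  "plan": [
    [[18, 4, 0], [-0.01, 0, 0], 0],
    [[18, 3, 0], [0, 0, 0], 0],
    [[14, 2, 0], [0, 0, 0], 0],
    [[0, 0, 0], [0, 0, 0], 0],
    [[0, 0, 0], [0, 0, 0], 0]
  ]
}}

```text
time: 2.5
eef_pos: [655.7, 269.8, 67.4]
eef_rot: [-1.218, 1.549, 0.313]
contact_force: [-0.1, 0.9, -0.3]
width: -0.1
```

```bash
python3 -c "
from h import *
print(proj('scene',[(656.7,264.6,105)]))
goal((35,27,52),np.pi/2)
cv2.imwrite(f'pics/scene2.png',ctrl.camera('scene')[:,:,::-1])
crop('pics/scene2.png','pics/s6.png',290,150,390,240,8)
"
```

```text
[[346.29613225 172.71773535]]
t 2.5 clamp pos [42.8 45.6 67.4] F [-0.1  0.9 -0.3] w -0.1
axes in clamp:  [[0.02, 0.01], [-1.0, 0.04], [0.04, 1.0]]
rotvec tool [0.002 0.007 0.02 ]
shift tool [ 15.1   8.1 -18.7] joints [ 0.37  0.73  1.52 -0.    0.87 -1.16]
```

View pics/s6.png

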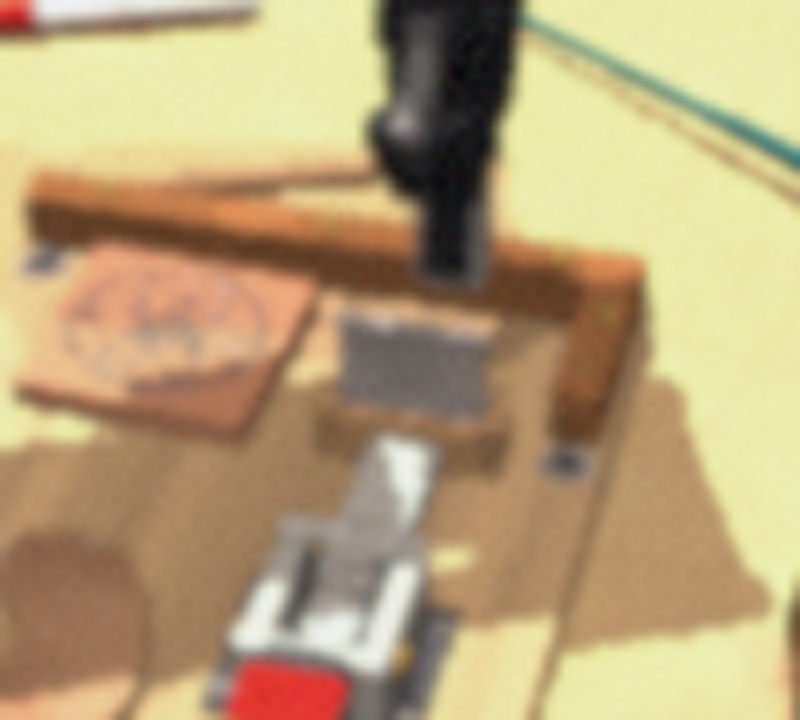

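The projected TCP matches the picture, with the tip at crop (455,280) just beyond the plate. Rows fall short a bit, so I'll finish the descent to z≈52 and centre in x.

Call:
{"name": "step_arm", "arguments": {
  "plan": [
    [[15, 8, -4], [0, 0.007, 0.02], 0],
    [[4, 3, 0], [0, 0, 0], 0],
    [[0, 0, 0], [0, 0, 0], 0]
  ]
}}

```text
time: 2.85
eef_pos: [645.2, 266.4, 48.9]
eef_rot: [-0.838, 1.569, 0.692]
contact_force: [-0.6, -0.0, 0.3]
width: -0.2
```

```bash
python3 -c "
from h import *
goal((35,27,52),np.pi/2)"
```

```text
t 2.85 clamp pos [32.4 41.8 48.9] F [-0.6 -0.   0.3] w -0.2
axes in clamp:  [[0.0, 0.0], [-1.0, 0.04], [0.04, 1.0]]
rotvec tool [0.002 0.001 0.001]
shift tool [ -3.1  -2.5 -14.8] joints [ 0.37  0.75  1.54  0.    0.85 -1.16]
```

Call:
{"name": "step_arm", "arguments": {
  "plan": [
    [[-3, -2, -8], [0, 0, 0], 0],
    [[0, 0, -5], [0, 0, 0], 0],
    [[0, 0, -4], [0, 0, 0], 0],
    [[0, 0, -4], [0, 0, 0], 0]
  ]
}}

```text
time: 3.25
eef_pos: [646.4, 246.6, 52.2]
eef_rot: [-0.312, 1.565, 1.218]
contact_force: [0.1, 8.3, -4.3]
width: 0.1
```

```bash
python3 -c "
from h import *
goal((35,-10,52),np.pi/2)"
```

```text
t 3.25 clamp pos [34.5 22.  52.2] F [ 0.1  8.3 -4.3] w 0.1
axes in clamp:  [[0.0, 0.01], [-1.0, 0.04], [0.04, 1.0]]
rotvec tool [0.001 0.005 0.002]
shift tool [ -0.   -0.4 -32. ] joints [ 0.35  0.73  1.56  0.01  0.85 -1.19]
```

Contact at 8 N, with the TCP at y≈22. I'll push on in 5–6 mm rows.

Call:
{"name": "step_arm", "arguments": {
  "plan": [
    [[0, 0, -6], [0, 0.005, 0.002], 0],
    [[0, 0, -6], [0, 0, 0], 0],
    [[0, 0, -6], [0, 0, 0], 0],
    [[0, 0, -6], [0, 0, 0], 0]
  ]
}}

```text
time: 3.65
eef_pos: [645.7, 229.7, 52.2]
eef_rot: [-0.173, 1.557, 1.354]
contact_force: [-0.1, 13.2, -4.4]
width: 0.1
```

```bash
python3 -c "
from h import *
goal((35,-14,52),np.pi/2)"
```

```text
t 3.65 clamp pos [34.5  5.1 52.2] F [-0.1 13.2 -4.4] w 0.1
axes in clamp:  [[0.0, 0.01], [-1.0, 0.04], [0.04, 1.0]]
rotvec tool [-0.002  0.014  0.002]
shift tool [ -0.   -0.6 -19.1] joints [ 0.32  0.72  1.58  0.02  0.83 -1.22]
```

Call:
{"name": "step_arm", "arguments": {
  "plan": [
    [[0, 0, -7], [0, 0.014, 0.002], 0],
    [[0, 0, -7], [0, 0, 0], 0],
    [[0, 0, -7], [0, 0, 0], 0],
    [[0, 0, -5], [0, 0, 0], 0]
  ]
}}

```text
time: 4.05
eef_pos: [644.8, 211.7, 52.2]
eef_rot: [-0.269, 1.557, 1.255]
contact_force: [-0.3, 12.5, -4.0]
width: -0.1
```

```bash
python3 -c "
from h import *
goal((35,-14,52),np.pi/2)
cv2.imwrite(f'pics/scene3.png',ctrl.camera('scene')[:,:,::-1])
crop('pics/scene3.png','pics/s7.png',290,150,390,240,8)
"
```

```text
t 4.05 clamp pos [ 34.4 -12.9  52.2] F [-0.3 12.5 -4. ] w -0.1
axes in clamp:  [[0.0, 0.01], [-1.0, 0.05], [0.05, 1.0]]
rotvec tool [-0.005  0.013  0.004]
shift tool [ 0.2 -0.6 -1.1] joints [ 0.29  0.72  1.59  0.02  0.82 -1.24]
```

View pics/s7.png

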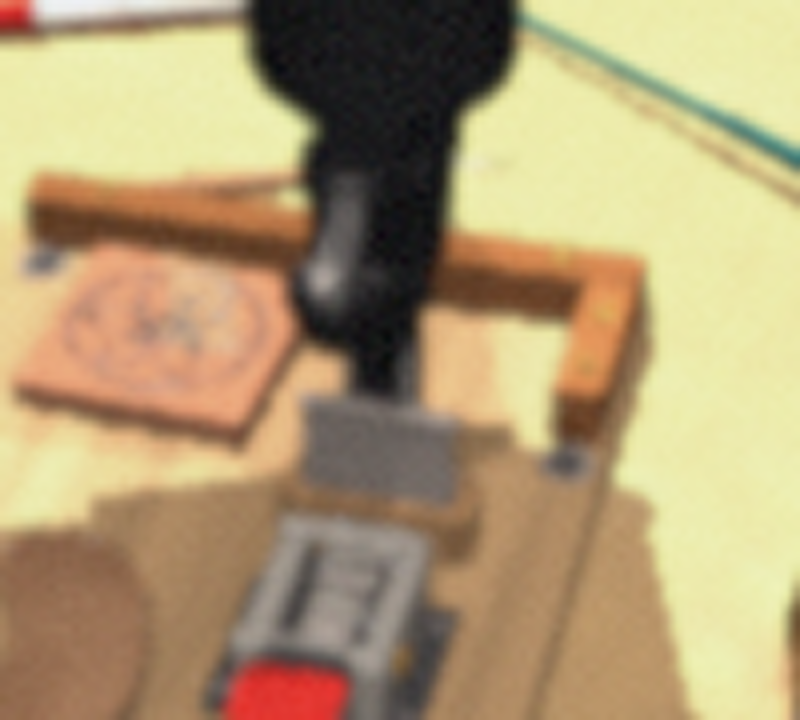

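The plate has moved. Its top edge went from crop (343,318)–(497,325) to (303,398)–(460,408). Converting that to travel.

```bash
python3 -c "
from h import *
f=lambda x,y:((x+.5)/8-.5+290,(y+.5)/8-.5+150)
for a,b in (((343,318),(303,398)),((493,328),(457,410))):
  A=L(onz('scene',[f(*a)],72)[0]);B=L(onz('scene',[f(*b)],72)[0]);print(A.round(1),B.round(1),(A-B).round(1))
"
```

```text
[17.  10.2 72. ] [ 15.3 -30.9  72. ] [ 1.7 41.   0. ]
[62.2 16.2 72. ] [ 60.3 -25.5  72. ] [ 1.9 41.7  0. ]
```

The jaw has travelled about 41 mm, well past 33. Letting go with a steady retreat, then looking.

Call:
{"name": "step_arm", "arguments": {
  "plan": [
    [[0, 0, 5], [0, 0, 0], 0],
    [[0, 0, 8], [0, 0, 0], 0],
    [[0, 0, 10], [0, 0, 0], 0],
    [[0, 0, 12], [0, 0, 0], 0],
    [[0, 0, 5], [0, 0.012, 0.004], 0],
    [[0, 0, 0], [0, 0, 0], 0],
    [[0, 0, 0], [0, 0, 0], 0],
    [[0, 0, 0], [0, 0, 0], 0]
  ]
}}

```text
time: 4.9
eef_pos: [647.5, 253.7, 53.7]
eef_rot: [-0.354, 1.568, 1.169]
contact_force: [0.0, 0.1, 0.8]
width: 0.3
```

```bash
python3 -c "
from h import *
goal((-100,50,110),np.pi/2)
cv2.imwrite(f'pics/scene4.png',ctrl.camera('scene')[:,:,::-1])
crop('pics/scene4.png','pics/s8.png',290,150,390,240,8)
"
```

```text
t 4.9 clamp pos [35.3 29.2 53.7] F [0.  0.1 0.8] w 0.3
axes in clamp:  [[0.0, 0.0], [-1.0, 0.05], [0.05, 1.0]]
rotvec tool [-0.006  0.002  0.001]
shift tool [-56.3 135.4  20.1] joints [ 0.36  0.74  1.55  0.    0.86 -1.17]
```

View pics/s8.png

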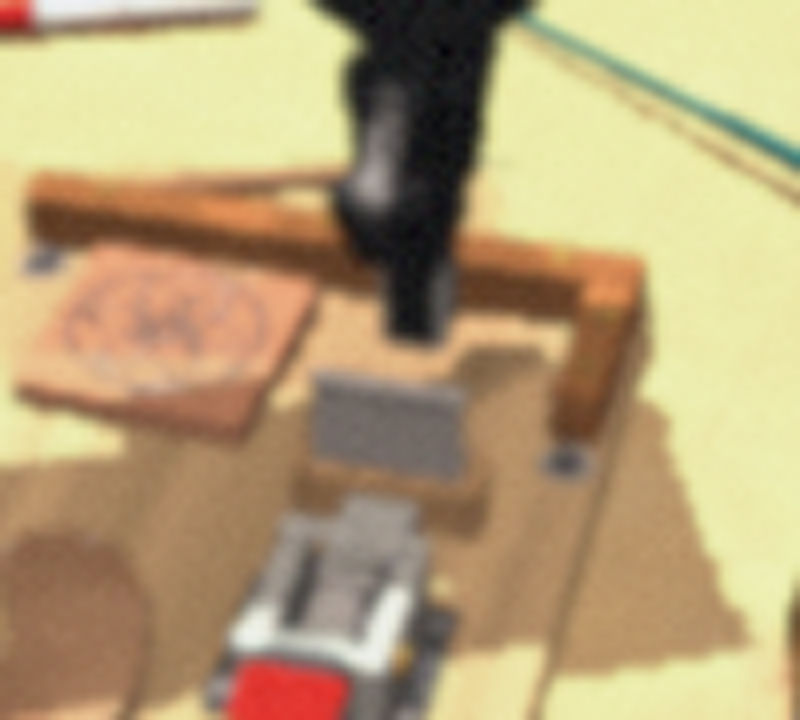

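The plate's top-left corner is now at crop (315,375), about 29 mm of travel, so the jaw is latched and untouched. I'll lift and move to behind the tile at clamp (−117, 49).

Call:
{"name": "step_arm", "arguments": {
  "plan": [
    [[-40, 0, 5], [-0.006, 0, 0], 0],
    [[-35, 10, 5], [0, 0, 0], 0],
    [[0, 40, 5], [0, 0, 0], 0],
    [[0, 40, 5], [0, 0, 0], 0],
    [[0, 40, 0], [0, 0, 0], 0],
    [[0, 20, 0], [0, 0, 0], 0],
    [[0, 0, 0], [0, 0, 0], 0],
    [[0, 0, 0], [0, 0, 0], 0]
  ]
}}

```text
time: 5.75
eef_pos: [494.7, 277.2, 131.5]
eef_rot: [-0.544, 1.567, 0.98]
contact_force: [0.1, -0.2, 0.3]
width: 0.4
```

```bash
python3 -c "
from h import *
goal((-118,49,22),np.pi/2)
for n in('scene','top'): cv2.imwrite(f'pics/{n}5.png',ctrl.camera(n)[:,:,::-1])
crop('pics/scene5.png','pics/s9.png',270,130,370,240,7)
crop('pics/top5.png','pics/t9.png',255,155,375,260,6)
"
```

```text
t 5.75 clamp pos [-118.3   46.3  131.5] F [ 0.1 -0.2  0.3] w 0.4
axes in clamp:  [[0.0, 0.0], [-1.0, 0.05], [0.05, 1.0]]
rotvec tool [-0.005  0.003  0.002]
shift tool [ 1.095e+02 -1.000e-01  2.400e+00] joints [ 0.49  0.47  1.83  0.    0.84 -1.04]
```

View pics/s9.png

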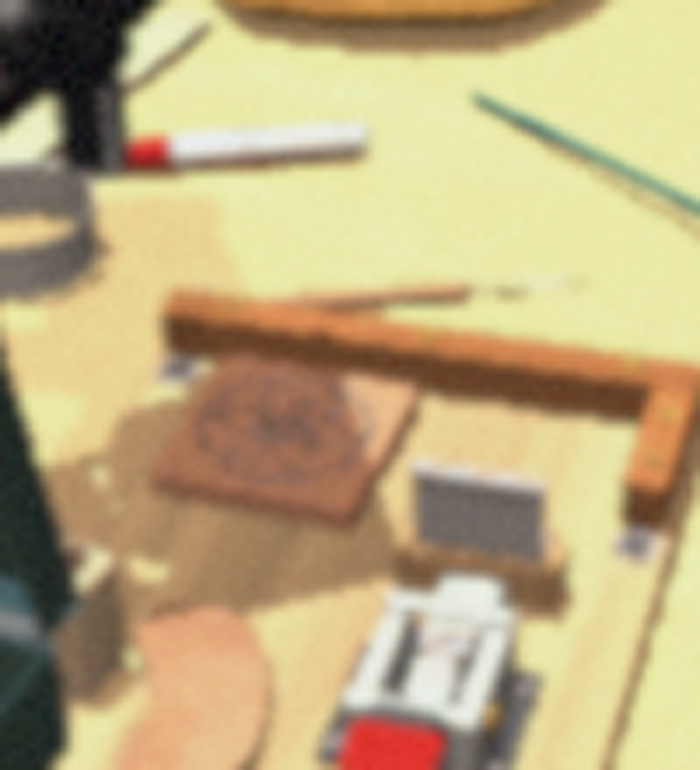

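View pics/t9.png

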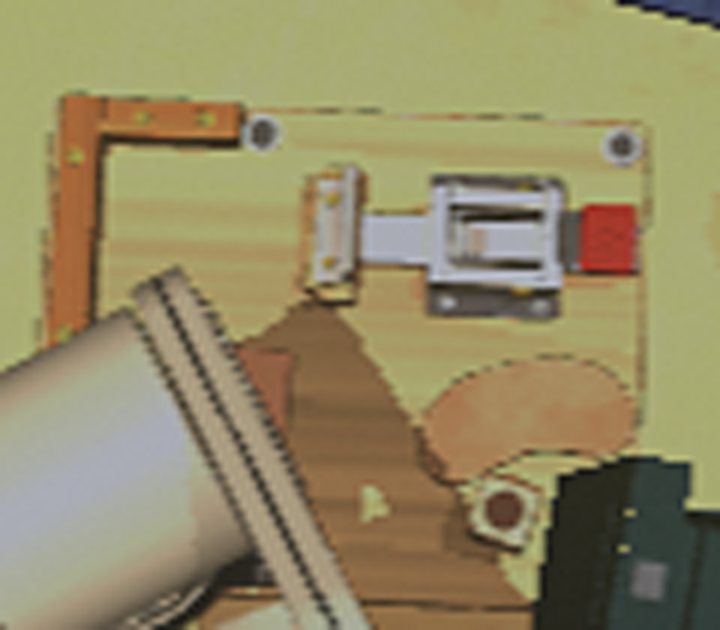

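Both views show the jaw latched at mid-travel (plate at top px 313, was 302) and the tile unmoved. Descending behind the tile.

Call:
{"name": "step_arm", "arguments": {
  "plan": [
    [[30, 0, 1], [-0.005, 0.003, 0.002], 0],
    [[30, 0, 1], [0, 0, 0], 0],
    [[30, 0, 0], [0, 0, 0], 0],
    [[14, 0, 0], [0, 0, 0], 0],
    [[0, 0, 0], [0, 0, 0], 0],
    [[0, 0, 0], [0, 0, 0], 0]
  ]
}}

```text
time: 6.45
eef_pos: [505.1, 280.1, 25.2]
eef_rot: [-1.08, 1.562, 0.443]
contact_force: [-0.5, -0.4, 0.8]
width: 0.2
```

```bash
python3 -c "
from h import *
goal((-118,50,22),np.pi/2)
cv2.imwrite(f'pics/scene6.png',ctrl.camera('scene')[:,:,::-1])
crop('pics/scene6.png','pics/s10.png',270,130,370,230,7)
"
```

```text
t 6.45 clamp pos [-108.    49.6   25.2] F [-0.5 -0.4  0.8] w 0.2
axes in clamp:  [[0.01, 0.0], [-1.0, 0.05], [0.05, 1.0]]
rotvec tool [-0.005  0.004  0.008]
shift tool [ 3.1 10.   0.3] joints [ 0.49  0.65  1.84 -0.    0.64 -1.04]
```

View pics/s10.png

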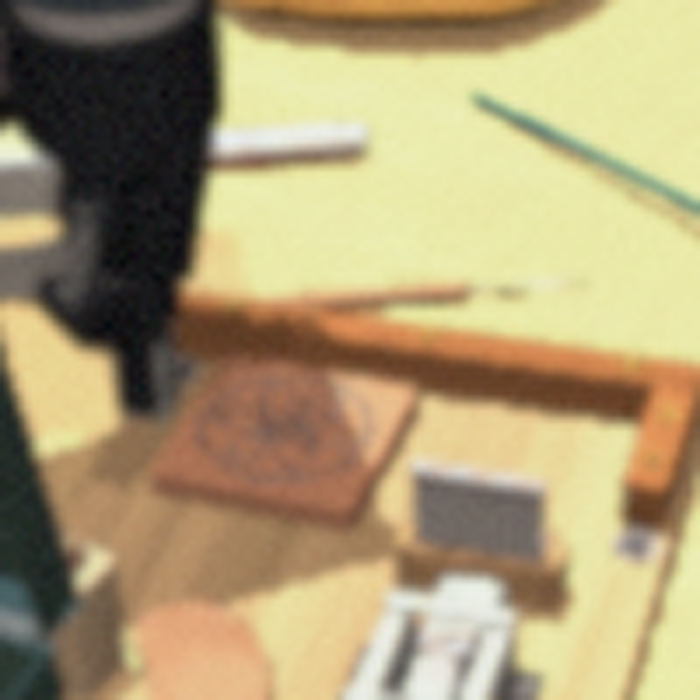

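The tip stands just behind the tile's near edge without touching: crop (140,410) against the edge at (155,480). It drifted 10 mm forward on the way down. I'll back off slightly, go to z≈20 and start pushing.

Call:
{"name": "step_arm", "arguments": {
  "plan": [
    [[5, 6, 0], [-0.005, 0.004, 0.008], 0],
    [[2, 2, 0], [0, 0, 0], 0],
    [[0, 0, 0], [0, 0, 0], 0]
  ]
}}

```text
time: 6.8
eef_pos: [498.5, 281.5, 20.8]
eef_rot: [-0.963, 1.567, 0.566]
contact_force: [0.7, -0.3, 0.2]
width: -0.5
```

```bash
python3 -c "
from h import *
goal((-20,50,20),np.pi/2)"
```

```text
t 6.8 clamp pos [-114.7   50.7   20.8] F [ 0.7 -0.3  0.2] w -0.5
axes in clamp:  [[0.0, 0.0], [-1.0, 0.04], [0.04, 1.0]]
rotvec tool [-0.     0.002  0.003]
shift tool [  1.2 -94.7  -0.7] joints [ 0.49  0.66  1.85  0.    0.63 -1.04]
```

Call:
{"name": "step_arm", "arguments": {
  "plan": [
    [[0, -5, 0], [0, 0, 0], 0],
    [[0, -5, 0], [0, 0, 0], 0],
    [[0, -5, 0], [0, 0, 0], 0],
    [[0, -5, 0], [0, 0, 0], 0],
    [[0, -5, 0], [0, 0, 0], 0],
    [[0, -5, 0], [0, 0, 0], 0],
    [[0, -5, 0], [0, 0, 0], 0],
    [[0, -5, 0], [0, 0, 0], 0]
  ]
}}

```text
time: 7.6
eef_pos: [541.7, 279.8, 22.0]
eef_rot: [-0.936, 1.566, 0.593]
contact_force: [-0.8, -0.2, 1.0]
width: 0.1
```

```bash
python3 -c "
from h import *
goal((-20,50,20),np.pi/2)
cv2.imwrite(f'pics/scene7.png',ctrl.camera('scene')[:,:,::-1])
crop('pics/scene7.png','pics/s11.png',270,130,370,230,7)
"
```

```text
t 7.6 clamp pos [-71.5  50.9  22. ] F [-0.8 -0.2  1. ] w 0.1
axes in clamp:  [[0.0, 0.0], [-1.0, 0.04], [0.04, 1.0]]
rotvec tool [0.    0.003 0.004]
shift tool [  2.2 -51.5  -0.9] joints [ 0.46  0.69  1.76  0.    0.69 -1.07]
```

View pics/s11.png

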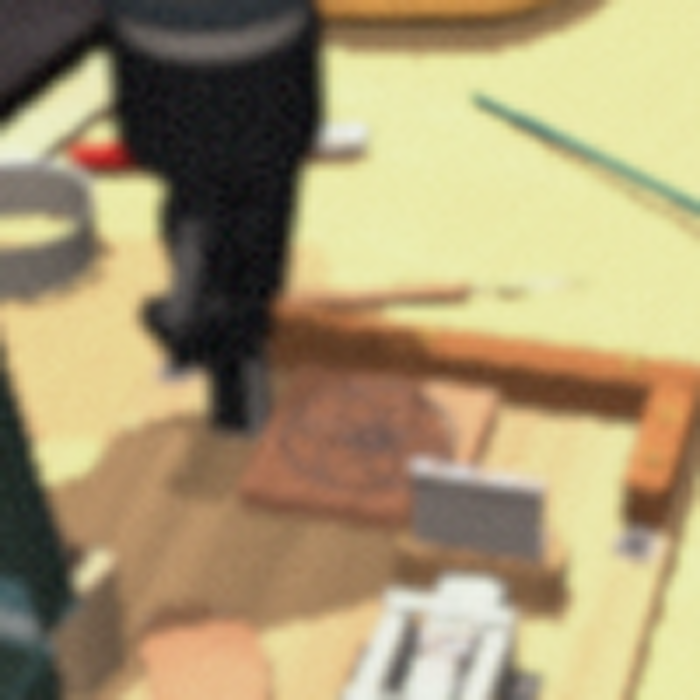

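The tile is sliding ahead square and clear of the jaw block. Its near corner is at crop (245,495) and its far edge at (495,390). Continuing.

Call:
{"name": "step_arm", "arguments": {
  "plan": [
    [[1, -5, 0], [0, 0.003, 0.004], 0],
    [[1, -5, 0], [0, 0, 0], 0],
    [[0, -5, 0], [0, 0, 0], 0],
    [[0, -5, 0], [0, 0, 0], 0],
    [[0, -5, 0], [0, 0, 0], 0],
    [[0, -5, 0], [0, 0, 0], 0],
    [[0, -5, 0], [0, 0, 0], 0]
  ]
}}

```text
time: 8.35
eef_pos: [580.0, 278.3, 19.9]
eef_rot: [2.372, 1.57, -2.382]
contact_force: [-0.3, 0.2, 0.6]
width: 0.1
```

```bash
python3 -c "
from h import *
goal((-20,50,20),np.pi/2)
cv2.imwrite(f'pics/scene8.png',ctrl.camera('scene')[:,:,::-1])
crop('pics/scene8.png','pics/s12.png',290,150,380,230,8)
"
```

```text
t 8.35 clamp pos [-33.1  51.   19.9] F [-0.3  0.2  0.6] w 0.1
axes in clamp:  [[-0.0, -0.0], [-1.0, 0.04], [0.04, 1.0]]
rotvec tool [ 0. -0. -0.]
shift tool [ -0.1 -13.1  -1. ] joints [ 0.43  0.73  1.68 -0.    0.74 -1.1 ]
```

View pics/s12.png

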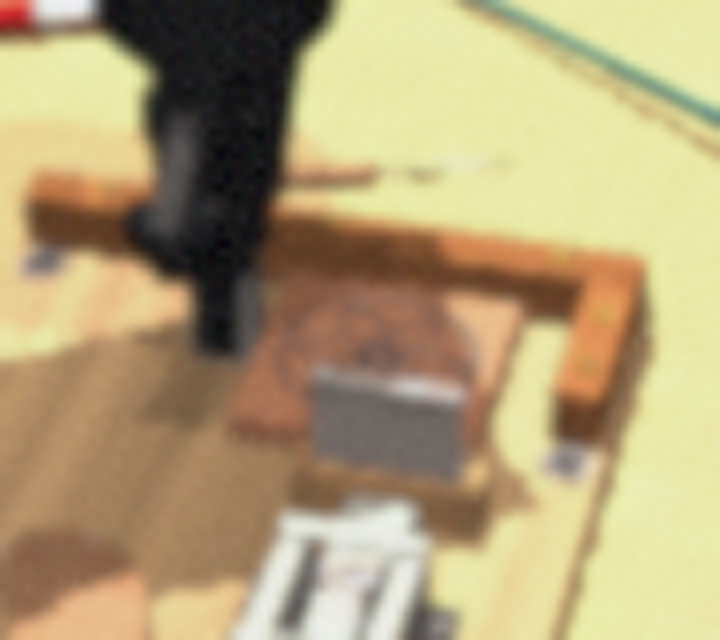

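The tile lies between fence and jaw, its far edge at crop (525,310), with about 17 mm to the stop. Finishing with smaller steps.

Call:
{"name": "step_arm", "arguments": {
  "plan": [
    [[0, -4, 0], [0, 0, 0], 0],
    [[0, -4, 0], [0, 0, 0], 0],
    [[0, -3, 0], [0, 0, 0], 0],
    [[0, -3, 0], [0, 0, 0], 0]
  ]
}}

```text
time: 8.8
eef_pos: [595.9, 277.7, 19.9]
eef_rot: [-2.199, 1.57, -0.67]
contact_force: [-1.5, 0.1, 0.9]
width: -0.0
```

```bash
python3 -c "
from h import *
goal((-20,50,20),np.pi/2)"
```

```text
t 8.8 clamp pos [-17.2  51.   19.9] F [-1.5  0.1  0.9] w -0.0
axes in clamp:  [[0.0, -0.0], [-1.0, 0.04], [0.04, 1.0]]
rotvec tool [ 0. -0.  0.]
shift tool [-0.1  2.8 -1. ] joints [ 0.42  0.74  1.64 -0.    0.76 -1.11]
```

Call:
{"name": "step_arm", "arguments": {
  "plan": [
    [[0, -2, 0], [0, 0, 0], 0],
    [[0, -2, 0], [0, 0, 0], 0]
  ]
}}

```text
time: 9.0
eef_pos: [599.2, 277.4, 19.8]
eef_rot: [1.856, 1.568, -2.898]
contact_force: [-10.6, 1.7, 7.8]
width: 0.1
```

```bash
python3 -c "
from h import *
goal((-20,50,20),np.pi/2)
cv2.imwrite(f'pics/scene9.png',ctrl.camera('scene')[:,:,::-1])
crop('pics/scene9.png','pics/s13.png',290,150,380,230,8)
"
```

```text
t 9.0 clamp pos [-13.9  50.9  19.8] F [-10.6   1.7   7.8] w 0.1
axes in clamp:  [[-0.0, -0.0], [-1.0, 0.04], [0.04, 1.0]]
rotvec tool [-0.    -0.001 -0.002]
shift tool [-0.2  6.1 -0.9] joints [ 0.42  0.75  1.63  0.    0.76 -1.11]
```

View pics/s13.png

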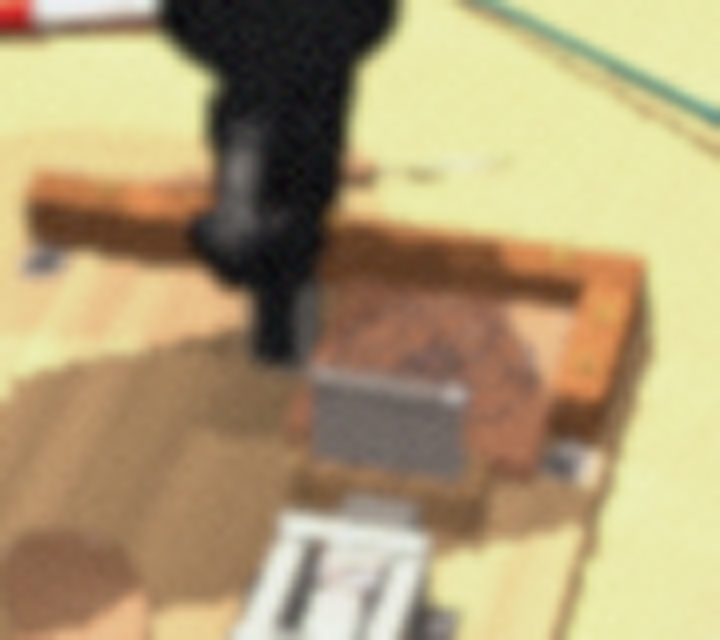

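Force rose to 10.6 N with the TCP at x=−13.9, against an expected −16±2 at the end stop. The picture shows the tile against the stop, its far corner at (545,470). I'll back straight off, lift and look.

Call:
{"name": "step_arm", "arguments": {
  "plan": [
    [[0, 5, 0], [0, 0, 0], 0],
    [[0, 12, 0], [0, 0, 0], 0],
    [[0, 10, 0], [0, 0, 0], 0],
    [[-20, 0, 0], [0, 0, 0], 0],
    [[-40, 0, 0], [0, 0, 0], 0],
    [[-40, 0, 0], [0, 0, 0], 0],
    [[0, 40, 0], [0, 0, 0], 0],
    [[0, 40, 0], [0, 0, 0], 0],
    [[0, 40, 0], [0, 0, 0], 0],
    [[0, 0, 0], [0, 0, 0], 0]
  ]
}}

```text
time: 10.05
eef_pos: [441.9, 283.0, 123.2]
eef_rot: [1.846, 1.57, -2.908]
contact_force: [0.2, -1.2, -0.4]
width: 0.1
```

```bash
python3 -c "
from h import *
goal((35,-133,110),np.pi/2)
for n in('scene','top'): cv2.imwrite(f'pics/{n}10.png',ctrl.camera(n)[:,:,::-1])
crop('pics/scene10.png','pics/s14.png',290,150,380,230,8)
crop('pics/top10.png','pics/t14.png',255,155,375,260,6)
"
```

```text
t 10.05 clamp pos [-171.3   49.9  123.2] F [ 0.2 -1.2 -0.4] w 0.1
axes in clamp:  [[-0.0, -0.0], [-1.0, 0.04], [0.04, 1.0]]
rotvec tool [-0.    -0.    -0.001]
shift tool [  13.  -206.3 -182.8] joints [ 0.55  0.44  1.92  0.    0.78 -0.98]
```

View pics/s14.png

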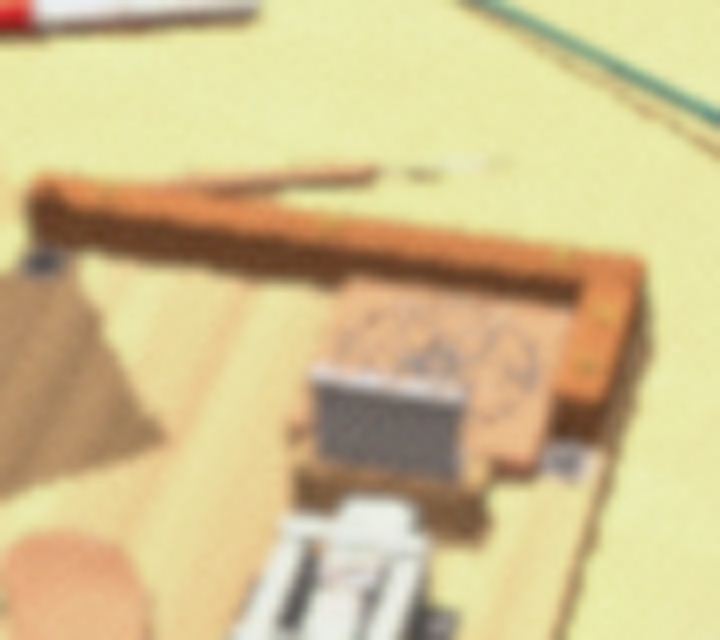

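View pics/t14.png

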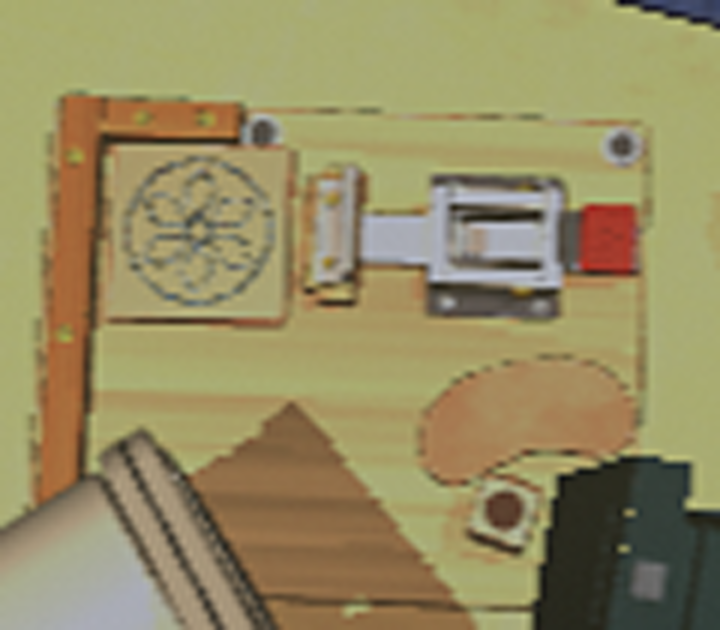

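The tile is in, square, close to the fence and against the end stop: top crop centre about (198,230), top edge at y≈147. Checking the numbers.

```bash
python3 -c "
from h import *
f=lambda x,y:((x+.5)/6-.5+255,(y+.5)/6-.5+155)
for p in ((198,230),(293,150),(285,322),(107,146)): print('tile',L(onz('top',[f(*p)],27)[0]).round(1))
print('pad',L(onz('top',[f(608,239)],49)[0]).round(1),'housing end',L(onz('top',[f(562,240)],45)[0]).round(1),'jaw plate',L(onz('top',[f(350,225)],72)[0]).round(1))
print('stamp',L(onz('top',[f(503,508)],67)[0]).round(1))
"
```

```text
tile [35.4 50.7 27. ]
tile [73. 10. 27.]
tile [-4.7 10.3 27. ]
tile [72.2 93.4 27. ]
pad [  33.1 -130.4   49. ] housing end [  32.8 -110.5   45. ] jaw plate [ 31.5 -18.8  72. ]
stamp [-87.4 -88.2  67. ]
```

The tile centre reads (35.4, 50.7), matching the seat's x=35. The pad centre is about (35, −131) and the housing ends near y=−110. Moving over the clamp to above the pad at (35, −134).

Call:
{"name": "step_arm", "arguments": {
  "plan": [
    [[0, -40, 0], [0, 0, 0], 0],
    [[0, -40, 0], [0, 0, 0], 0],
    [[0, -40, 0], [0, 0, 0], 0],
    [[0, -40, 0], [0, 0, 0], 0],
    [[0, -40, -20], [0, 0, 0], 0],
    [[0, 0, -40], [0, 0, 0], 0],
    [[0, 0, -40], [0, 0, 0], 0],
    [[0, 0, -40], [0, 0, 0], 0],
    [[0, 0, -20], [0, 0, 0], 0],
    [[0, 0, 0], [0, 0, 0], 0],
    [[0, 0, 0], [0, 0, 0], 0]
  ]
}}

```text
time: 11.25
eef_pos: [661.6, 107.4, 122.5]
eef_rot: [-1.275, 1.552, 0.251]
contact_force: [0.6, -0.2, -0.3]
width: -0.0
```

```bash
python3 -c "
from h import *
goal((35,-134,62),np.pi/2)
for n in('scene','top'): cv2.imwrite(f'pics/{n}11.png',ctrl.camera(n)[:,:,::-1])
crop('pics/scene11.png','pics/s15.png',270,130,380,270,5)
"
```

```text
t 11.25 clamp pos [  55.5 -116.4  122.5] F [ 0.6 -0.2 -0.3] w -0.0
axes in clamp:  [[0.02, 0.0], [-1.0, 0.05], [0.05, 1.0]]
rotvec tool [-0.003  0.005  0.018]
shift tool [ 60.   21.5 -18. ] joints [ 0.14  0.61  1.6   0.    0.91 -1.38]
```

View pics/s15.png

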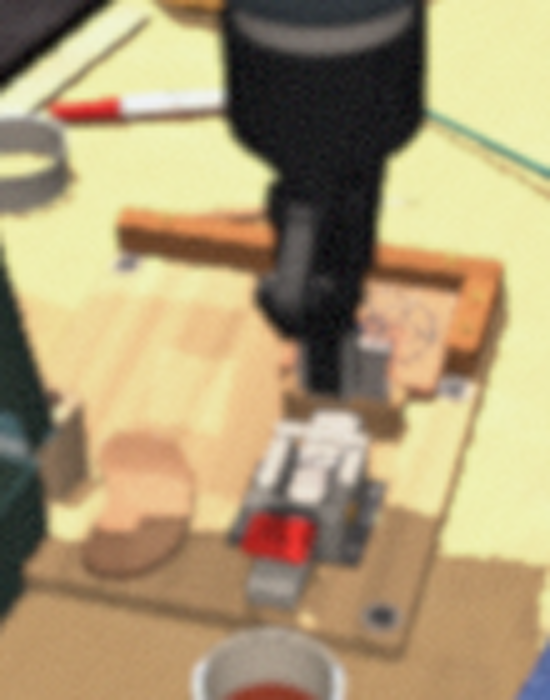

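The tip is above the clamp, but 20 mm too far in x and 17 mm short in y. Correcting before going down.

Call:
{"name": "step_arm", "arguments": {
  "plan": [
    [[5, 12, -10], [-0.003, 0.005, 0.018], 0],
    [[10, 8, -8], [0, 0, 0], 0],
    [[10, 2, -2], [0, 0, 0], 0],
    [[0, 0, 0], [0, 0, 0], 0],
    [[0, 0, 0], [0, 0, 0], 0]
  ]
}}

```text
time: 11.85
eef_pos: [635.5, 91.0, 94.1]
eef_rot: [1.58, 1.568, 3.115]
contact_force: [0.2, -0.4, 1.0]
width: 0.2
```

```bash
python3 -c "
from h import *
goal((35,-134,62),np.pi/2)"
```

```text
t 11.85 clamp pos [  30.1 -133.8   94.1] F [ 0.2 -0.4  1. ] w 0.2
axes in clamp:  [[-0.0, 0.0], [-1.0, 0.04], [0.04, 1.0]]
rotvec tool [ 0.006 -0.    -0.003]
shift tool [32.1 -5.  -0.2] joints [ 0.12  0.62  1.66  0.    0.86 -1.41]
```

Call:
{"name": "step_arm", "arguments": {
  "plan": [
    [[10, -2, 0], [0.006, 0, -0.003], 0],
    [[10, -1, 0], [0, 0, 0], 0],
    [[9, 0, 0], [0, 0, 0], 0],
    [[0, 0, 0], [0, 0, 0], 0],
    [[0, 0, 0], [0, 0, 0], 0]
  ]
}}

```text
time: 12.35
eef_pos: [639.4, 91.5, 62.2]
eef_rot: [-1.36, 1.57, 0.169]
contact_force: [-0.1, -0.2, -0.9]
width: 0.2
```

```bash
python3 -c "
from h import *
goal((35,-134,49),np.pi/2)
cv2.imwrite('pics/scene12.png',ctrl.camera('scene')[:,:,::-1])
crop('pics/scene12.png','pics/s16.png',290,170,380,260,7)
"
```

```text
t 12.35 clamp pos [  34.  -133.2   62.2] F [-0.1 -0.2 -0.9] w 0.2
axes in clamp:  [[0.0, 0.0], [-1.0, 0.04], [0.04, 1.0]]
rotvec tool [0.    0.    0.001]
shift tool [13.2 -1.  -0.8] joints [ 0.12  0.67  1.67  0.    0.81 -1.41]
```

View pics/s16.png

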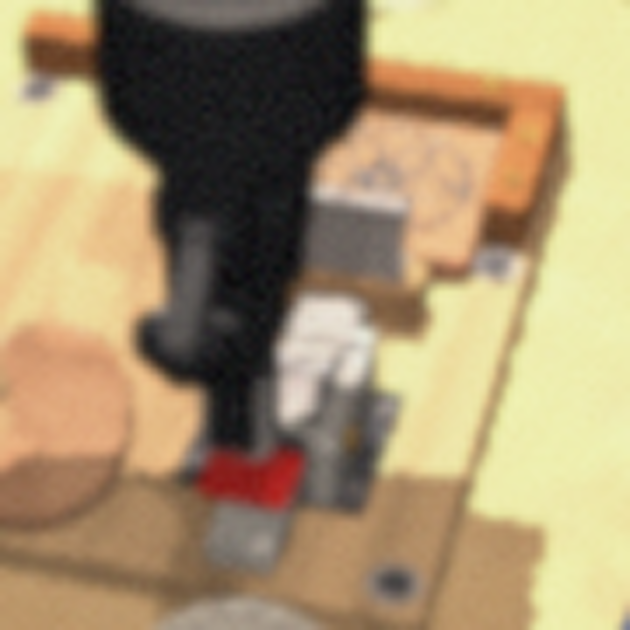

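The fingertips stand over the pad, whose front half shows at crop (250,480), and are clear of the housing. Pressing down gently.

Call:
{"name": "step_arm", "arguments": {
  "plan": [
    [[5, -1, -1], [0, 0, 0], 0],
    [[4, 0, 0], [0, 0, 0], 0],
    [[4, 0, 0], [0, 0, 0], 0],
    [[3, 0, 0], [0, 0, 0], 0]
  ]
}}

```text
time: 12.8
eef_pos: [641.3, 90.0, 46.6]
eef_rot: [-1.625, 1.568, -0.096]
contact_force: [-1.2, -3.6, 4.1]
width: -0.0
```

```bash
python3 -c "
from h import *
goal((35,-134,42),np.pi/2)"
```

```text
t 12.8 clamp pos [  36.  -134.6   46.6] F [-1.2 -3.6  4.1] w -0.0
axes in clamp:  [[0.0, -0.0], [-1.0, 0.04], [0.04, 1.0]]
rotvec tool [ 0.    -0.     0.003]
shift tool [4.6 1.  0.6] joints [ 0.12  0.69  1.67 -0.    0.78 -1.41]
```

Contact at 4 N and z=46.6, about 2.5 mm down. Pressing a few mm more.

Call:
{"name": "step_arm", "arguments": {
  "plan": [
    [[3, 0, 0], [0, 0, 0], 0],
    [[3, 0, 0], [0, 0, 0], 0]
  ]
}}

```text
time: 13.0
eef_pos: [641.5, 89.6, 40.4]
eef_rot: [-1.746, 1.568, -0.217]
contact_force: [-0.4, -3.5, 3.6]
width: 0.2
```

```bash
python3 -c "
from h import *
goal((35,-134,42),np.pi/2)
cv2.imwrite('pics/scene13.png',ctrl.camera('scene')[:,:,::-1])
crop('pics/scene13.png','pics/s17.png',290,170,380,260,7)
"
```

```text
t 13.0 clamp pos [  36.2 -135.    40.4] F [-0.4 -3.5  3.6] w 0.2
axes in clamp:  [[0.0, -0.0], [-1.0, 0.04], [0.04, 1.0]]
rotvec tool [ 0.    -0.001  0.003]
shift tool [-1.6  1.2  1. ] joints [ 0.12  0.7   1.67 -0.    0.77 -1.41]
```

View pics/s17.png

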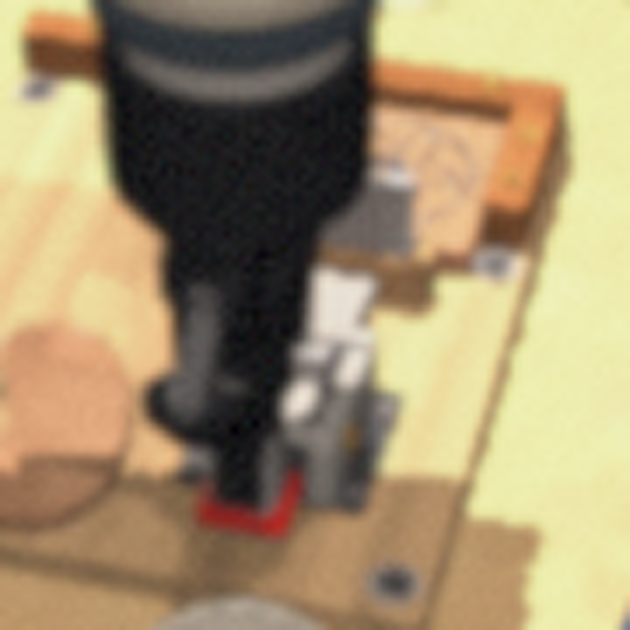

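The jaw has sprung: the plate's top-right corner moved from crop (405,200) to (412,175). Letting the pad up and moving clear.

Call:
{"name": "step_arm", "arguments": {
  "plan": [
    [[-5, 0, 0], [0, 0, 0], 0],
    [[-10, 0, 0], [0, 0, 0], 0],
    [[-20, 0, 0], [0, 0, 0], 0],
    [[-40, 0, 0], [0, 0, 0], 0],
    [[-40, 0, 0], [0, 0, 0], 0],
    [[-40, 0, 20], [0, 0, 0], 0],
    [[-20, 0, 40], [0, 0, 0], 0],
    [[0, 0, 40], [0, 0, 0], 0],
    [[0, 30, 40], [0, 0, 0], 0],
    [[0, 40, 30], [0, 0, 0], 0],
    [[0, 40, 0], [0, 0, 0], 0],
    [[0, 40, 0], [0, 0, 0], 0]
  ]
}}

```text
time: 14.25
eef_pos: [498.7, 275.0, 230.9]
eef_rot: [-0.922, 1.555, 0.602]
contact_force: [0.8, -1.0, 0.5]
width: -0.1
```

Call:
{"name": "step_arm", "arguments": {
  "plan": [
    [[0, 40, 20], [0, 0, 0], 0],
    [[0, 40, 20], [0, 0, 0], 0],
    [[0, 0, 0], [0, 0, 0], 0],
    [[0, 0, 0], [0, 0, 0], 0]
  ]
}}

```text
time: 14.65
eef_pos: [411.6, 320.6, 233.5]
eef_rot: [-0.82, 1.554, 0.708]
contact_force: [0.5, 0.7, 0.7]
width: 0.1
```

```bash
python3 -c "
from h import *
goal((35,-134,42),np.pi/2)
for n in('scene','top'): cv2.imwrite(f'pics/{n}14.png',ctrl.camera(n)[:,:,::-1])
crop('pics/scene14.png','pics/s18.png',270,150,390,270,5)
crop('pics/top14.png','pics/t18.png',255,155,415,260,5)
"
```

```text
t 14.65 clamp pos [-203.2   86.1  233.5] F [0.5 0.7 0.7] w 0.1
axes in clamp:  [[0.01, 0.01], [-1.0, 0.04], [0.04, 1.0]]
rotvec tool [-0.001  0.011  0.012]
shift tool [ 191.8 -236.  -222.1] joints [ 0.64  0.26  1.87  0.    1.   -0.89]
```

View pics/s18.png

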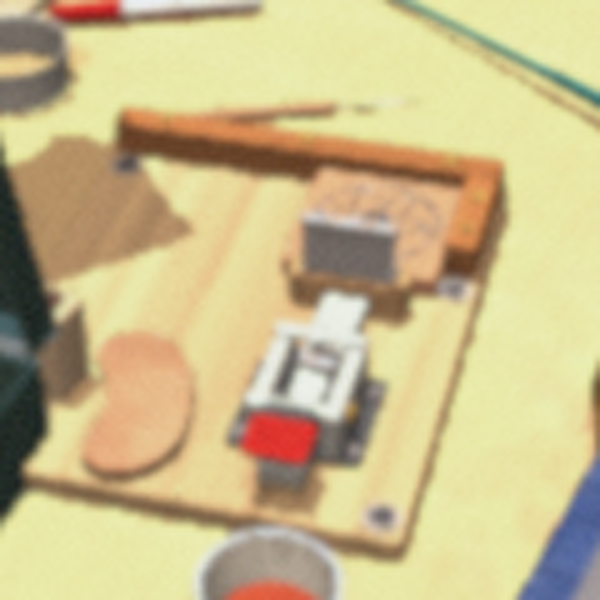

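View pics/t18.png

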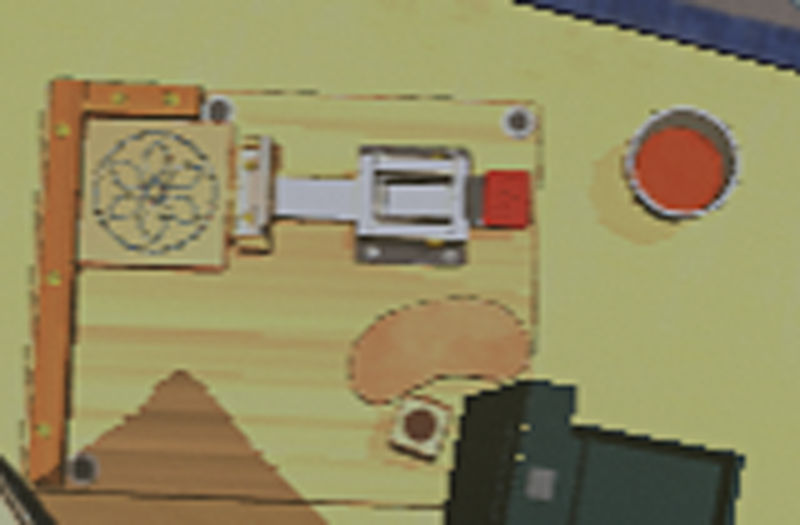

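The jaw is shut on the tile with plate top px about 308: 302 was home, 313 latched. The pad is up at (507,200), and the cup, stamp and rib are where they were. One last numeric check of tile and jaw before handing in.

```bash
python3 -c "
from h import *
f=lambda x,y:((x+.5)/5-.5+255,(y+.5)/5-.5+155)
g=lambda x,y:((x+.5)/5-.5+270,(y+.5)/5-.5+150)
c=[L(onz('top',[f(*p)],27)[0]).round(1) for p in ((155,192),(233,123),(226,267),(86,121))];print(c)
print('tile edge angle vs clamp',np.arctan2(c[2][1]-c[1][1],c[1][0]-c[2][0]).round(3))
for p in((303,213),(395,225)): print('plate scene',L(onz('scene',[g(*p)],72)[0]).round(1))
a,b=cv2.imread('pics/top0.png').astype(int),cv2.imread('pics/top14.png').astype(int)
def red(i): 
  m=(i[:,:,2]>130)&(i[:,:,1]<70)&(i[:,:,0]<70); m[:165]=0;m[240:]=0;m[:,:340]=0;m[:,372:]=0
  return np.argwhere(m).mean(0).round(2),m.sum()
print(red(a),red(b))
"
```

```text
[array([35., 56., 27.]), array([73.9, 16. , 27. ]), array([-4.2, 16.4, 27. ]), array([72.5, 95. , 27. ])]
tile edge angle vs clamp 0.005
plate scene [14.7 -2.4 72. ]
plate scene [59.6 -1.  72. ]
(array([194.08, 356.  ]), np.int64(95)) (array([194.1, 356. ]), np.int64(97))
```

```bash
python3 -c "
from rig import ctrl
print(ctrl.job_done()); print(ctrl.get_state()['time'])"
```

```text
the job is handed in; nothing more can be done
None
the job is handed in; nothing more can be done
```

The tile is clamped against the fence and the job is handed in at about 14.8 s of the 58 s allowed. The hand-in gives no verdict, so this rests on my own checks.

- **Jaw:** I pushed it back by the thumb plate, at most 13 N in the readings, to about 41 mm and let go. It came back and latched at about 29–30 mm.
- **Tile:** I slid it along to the end stop, with 10.6 N at contact, and backed off.
- **Red pad:** I pressed it down about 8–9 mm and let it up, and the jaw sprang shut on the tile.

**Last checks:**
- The tile centre measures (35.0, 56.0) mm on the clamp against a seat at (35, 55), and it is square within about 0.005 rad.
- The jaw has travelled about 15–17 mm from home (16 expected).
- The pad is back at its starting pixel position.
- The cup, stamp, rib and needle look unmoved in the last pictures; I did not measure them.
- The arm is well clear and reads no contact.

**Disagreements:**
- The two cameras differ by up to about 4 mm in x, and the fitted clamp points are off by 2–3 mm. I averaged the views, and contact with the plate, stop and pad came within a few mm of where expected.
- The arm overshot or drifted by up to 20 mm on some free moves. I corrected this before each contact.
- The jaw's grip force on the tile could not be measured.

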